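Empty the knob catch tray and peel it off its stuck stack

ROBOT

A 6-joint arm with a two-finger parallel gripper is mounted at the origin on the work surface. World frame = base frame: x ahead of the robot, y to its left, z up, the work surface at z = 0. Lengths are in m, angles in rad, forces in N, time in s.
With the tool pointing down it reaches from about 0.25 to 0.725 m from the base axis. Payload 4 kg.
Tool frame: the origin (TCP) lies between the finger pads; the fingertips stand 22 mm ahead of it and the grasp point (between the pads) lies 3 mm ahead of it; z points along the fingers, y is the direction in which the jaws open and shut (so a half turn about z gives the same grasp; the last joint's range is limited). The gripper opens to 85 mm and grips with 20 to 120 N. Pads are 22 mm wide; open, the fingers measure 114 mm over their backs; the gripper's body (76 mm by 85 mm) begins 54 mm behind the grasp point. The pads swing forward as they close: fully open they stand 13 mm farther back than shut.
Start: joints at [-1.157, 0.241, 0.005, 1.335, 0, 1.571], TCP at [0.201, -0.458, 0.253] pointing down, gripper open.
Joint ranges: [-2.72, 2.72], [-1.05, 1.87], [-1.09, 1.28], [-1.99, 2.15], [-1.42, 1.44], [-3.14, 3.14]. Speed limits (rad/s): [2.79, 2.79, 3.14, 3.14, 3.14, 3.14].

INTERFACE

Orientations are given as a unit quaternion [x, y, z, w].
In Python, from workcell import robot gives the robot as it stands.
- The arm moves only by the tool arm_command, never from a script. Its argument "deltas" is a list of rows, each an object of numbers: "tx", "ty", "tz": the shift along the tool's x, y, z in mm; "roll": the turn about the tool's z in rad; "hand": the gripper's target within -1 to 1 (shut at 1, half-way at 0, fully open at -1). A call has 1 to 5 rows; each row is the pose to reach, as a shift and turn from the pose commanded when the call began, along the tool's axes at that moment; what a row does not reach only later rows make up. A row lasts 1/8 s, in which the tool goes at most 62.5 mm and 10.7 degrees, less where a joint would pass 70% of its speed; a pose out of reach is approached as far as the arm can. A call with a gripper value outside its range is refused whole. The fingers move at their own pace and stop on an object; "force" is the grip in N (left out, the last holds). Time passes only in rows, so rows that repeat a pose let the fingers close. It gives the time, the measured TCP pose, the force and the opening at its end, in the units of the state.
- robot.observe(): the state, without advancing time (a new reading comes with each control period).
- robot.snapshot(name): name is "scene" or "top" or "wrist"; returns a dict with "frame" (420x560x3 uint8, red, green, blue), "depth" (420x560 float32, m along the optical axis (not along the pixel's ray), 0 where there is no reading), "fx", "fy", "cx", "cy" (pixels), "extrinsics" (4x4, takes a point from camera to world coordinates). Camera axes: x right, y up, looking along -z (the intrinsics and any distortion apply to the point x, -y, -z); pixel columns grow to the right and rows downward; lengths in m; the calibration is good to about 2 mm. A picture is of the moment at which its call begins.
- robot.hand_in(): hands the job in, once; it reports no verdict.
The state is a dict: "time_s": time; "qpos": joint angles; "dq": joint speeds; "joint_efforts": joint torques, N m; "eef_pos": TCP position; "orientation": TCP orientation; "wrist_force": force on the tool from outside, world axes, zero at the start; "wrist_torque": the same for the moment, N m; "width": finger opening in m.
Only numpy, scipy, OpenCV 4.12 (cv2) and the standard library are available. Lean on these libraries where they do the work, as an engineer would, in place of code of your own. Each camera call takes 0.05 s, during which the arm holds its last target. There are 200 camera calls.

TASK

Put the two turned wooden knobs that lie in the top blue tray into the grey tote. Then peel that emptied tray off the sticky nested stack by its yellow lug: first raise the lug corner by 3 to 4 cm while the opposite corner still sits in the stack, so that the next tray is not drawn up with it, then lift it clear. Finish while still holding the tray still in the gripper, its middle over the extraction grille and the whole tray about 10 cm or more above it; leave the other things on the bench alone.

Things in the scene. Friction and masses are not known exactly. Their poses are not given: they have to be found in the camera images.
- cradle: Wooden cradle, base 236 x 186 x 20 mm, fixed to the bench, holding a stack of nested blue trays; the lower trays do not move. Origin: centre of its underside on the bench; x along the trays' long side, z up. The next tray's rim (230 x 180 mm outside) is 84 mm above the bench; the top tray is nested in it with about 5 mm play all round.
- next_tray (a joint): How far the next tray (right under the top one) is drawn up out of the stack, m; 0 = home, up to 0.03. Comes up if pulled with about 16 N in all and does not fall back. Four gummy resin blobs on it, at mid-side, drag on the top tray's walls with about 5 N each (20 N in all pulled straight up, about 10 N at the lug if raised by that corner) until that side has risen about 10 mm.
- tray: The top tray, blue plastic, about 120 g, loose but stuck in the stack: body 206 x 156 mm, walls 3 mm (inside 200 x 150 mm, inner floor 4 mm above its underside), rim flange 230 x 180 mm, rim top 40 mm above the underside. Origin: centre of the underside, 56 mm above the bench while nested; axes as the cradle's.
- tray_lug (a point): Centre of the yellow lug, an upright plate on the rim corner at the tray's own -x, +y: 30 mm long along the tray's diagonal (direction (-0.106, 0.081) in the tray frame), 10 mm thick across it, 30 mm high. This point is at (-106, 81, 55) mm in the tray frame, 15 mm above the rim and 15 mm below the lug's top. Grip it across its thickness, from above.
- tray_near (a point): Underside corner of the tray body below the lug, (-103, 78, 0) mm in the tray frame.
- tray_far (a point): Underside corner of the tray body opposite the lug, (103, -78, 0) mm in the tray frame.
- tray_side_a (a point): Underside corner of the tray body at (103, 78, 0) mm in the tray frame.
- tray_side_b (a point): Underside corner of the tray body at (-103, -78, 0) mm in the tray frame.
- knob_dark: Turned drawer knob of dark brown wood, about 30 g, standing on its foot in the top tray: 36 mm high, 38 mm across its widest band (18 to 28 mm above the foot), foot 32 mm across. Origin: centre of the foot's underside, z up the knob's axis.
- knob_light: Turned drawer knob of pale wood, about 30 g, standing on its foot in the top tray: 36 mm high, 38 mm across its widest band (18 to 28 mm above the foot), foot 32 mm across. Origin: centre of the foot's underside, z up the knob's axis.
- tote: Open grey plastic tote, 190 (x) x 150 (y) x 60 mm high, walls 4 mm, floor 4 mm thick, fixed on the bench. Origin: centre of its underside.
- grille: Square dust extraction grille on the bench, 170 x 170 mm, top 25 mm above the bench, aluminium frame with dark bars; fixed. Origin: centre of its underside.
- sanding_block: Bystander: cork sanding block with a red sole, 50 x 100 x 25 mm. Origin: centre of its underside.
- wax_tin: Bystander: round wax tin, 72 mm across, 60 mm high. Origin: centre of its underside.
- offcut: Bystander: wooden offcut, 50 x 90 x 35 mm. Origin: centre of its underside.
Mind the look-alikes: they are no part of the job. Leave any red look-alike of the knob_dark alone.

How it is judged:
On the way, in this order (a step that is already met when the one before it is completed fails the run):
1. both knobs lie in the tote, let go, with the top tray still seated in the stack (x of knob_dark in the frame of tote between -0.092 and 0.092 m and y of knob_dark in the frame of tote between -0.072 and 0.072 m and z of knob_dark in the frame of tote between -0.005 and 0.05 m and x of knob_light in the frame of tote between -0.092 and 0.092 m and y of knob_light in the frame of tote between -0.072 and 0.072 m and z of knob_light in the frame of tote between -0.005 and 0.05 m and contact force between the fingers and knob_dark below 0.05 N and contact force between the fingers and knob_light below 0.05 N and z of each of tray_near, tray_far, tray_side_a, tray_side_b in the frame of cradle below 0.064 m), for 0.2 s.
2. the lug corner is raised by 25 mm or more while the opposite corner is still within 10 mm of its seat (z of tray_near in the frame of cradle above 0.081 m and z of tray_far in the frame of cradle below 0.066 m), for 0.05 s.
At the end, for the whole second after the job is handed in: Both knobs lie in the tote; the tray is held by the fingers, still (under 30 mm/s), touching no other thing, its middle within 80 mm sideways of the grille's centre and all four underside corners at least 85 mm above the bench (60 mm above the grille); the next tray is drawn up less than 6 mm (x of knob_dark in the frame of tote between -0.092 and 0.092 m and y of knob_dark in the frame of tote between -0.072 and 0.072 m and z of knob_dark in the frame of tote between -0.005 and 0.05 m and x of knob_light in the frame of tote between -0.092 and 0.092 m and y of knob_light in the frame of tote between -0.072 and 0.072 m and z of knob_light in the frame of tote between -0.005 and 0.05 m and contact force between the fingers and tray above 0.5 N and horizontal distance between tray and grille below 0.08 m and height (world z) of each of tray_near, tray_far, tray_side_a, tray_side_b above 0.085 m and linear speed of tray below 0.03 m/s and contact force between tray and cradle below 0.05 N and contact force between tray and tote below 0.05 N and contact force between tray and grille below 0.05 N and contact force between tray and sanding_block below 0.05 N and contact force between tray and wax_tin below 0.05 N and contact force between tray and offcut below 0.05 N and value of joint next_tray below 0.006 m); the arm keeps its last pose, push and grip.
It fails at once if the next tray is drawn up 6 mm or more out of the stack (value of joint next_tray above 0.006 m).
It fails at once if a bystander is shifted by more than 20 mm (distance of any of sanding_block, wax_tin, offcut from where it was at the start of the episode above 0.02 m).
It also fails if it takes over 72 s, if anything falls off the work surface, if the arm or the gripper's body presses on something with over 40 N, if the wrist force passes 120 N, or if a joint passes its speed limit or range.

## Working session

There is one attempt and no reset: what is moved stays moved. The work goes in short steps, Python scripts to look and compute and a tool call to move; the robot and the scene stay as the last step left them, time stands still between calls to the robot, and variables do not carry over. Pictures are saved under pics/ and viewed, about 8 in all and at most 12, crops included, and the job is handed in when it is done.

Besides the shell and the picture viewer there is one more tool, called in YAML: its name, and indented under it one key for each argument. arm_command: Moves the arm, as the interface text tells. Its arguments: {"type":"object","properties":{"deltas":{"type":"array","items":{"type":"object","properties":{"tx":{"type":"number"},"ty":{"type":"number"},"tz":{"type":"number"},"roll":{"type":"number"},"hand":{"type":"number"}}}},"force":{"type":"number"}},"required":["deltas"]}

```bash
mkdir -p pics; cat > h.py <<'E'
import numpy as np, cv2
from workcell import robot
def snap(n,f):
    s=robot.snapshot(n); cv2.imwrite('pics/'+f,cv2.cvtColor(s['frame'],cv2.COLOR_RGB2BGR)); np.savez('pics/'+f[:-4]+'.npz',**s); return s
def pts(s):
    d=s['depth'];v,u=np.mgrid[:d.shape[0],:d.shape[1]]
    p=np.stack([(u-s['cx'])/s['fx']*d,-(v-s['cy'])/s['fy']*d,-d,np.ones_like(d)],-1)
    return (p@np.array(s['extrinsics']).T)[...,:3]
E
python3 - <<'E'
from h import *
a=snap('top','top0.png');b=snap('scene','scene0.png')
print(a['extrinsics'],a['fx'],a['cx'],[k for k in a]); print(robot.observe())
E
```

```text
[[-0.02985355  0.97689633 -0.21161835  0.37622198]
 [-0.99955119 -0.02865023  0.00875089 -0.02908985]
 [ 0.00248579  0.21178462  0.9773132   1.12106493]
 [ 0.          0.          0.          1.        ]] 413.55580979632384 274.60517689739874 ['frame', 'depth', 'fx', 'fy', 'cx', 'cy', 'extrinsics']
{'time_s': 0.1, 'qpos': array([-1.15701752e+00,  2.41307262e-01,  3.90994978e-03,  1.33522551e+00,
       -3.83399811e-06,  1.57077361e+00]), 'dq': array([-0.00013266, -0.00152799,  0.00393202, -0.00132991, -0.00058754,
        0.0007838 ]), 'joint_efforts': array([-3.59461819e-04, -3.73137224e+01,  2.53010792e+01,  1.08569718e-02,
       -1.31687175e-04, -1.28289076e-05]), 'eef_pos': array([ 0.20082975, -0.45733691,  0.25253659]), 'orientation': array([ 9.78671875e-01,  2.05427666e-01, -1.89462178e-04, -8.93380402e-04]), 'wrist_force': array([-0.33976925,  0.60732363,  1.48930223]), 'wrist_torque': array([-0.04050744, -0.018472  ,  0.00788609]), 'width': 0.08525169234069753}
```

View pics/top0.png

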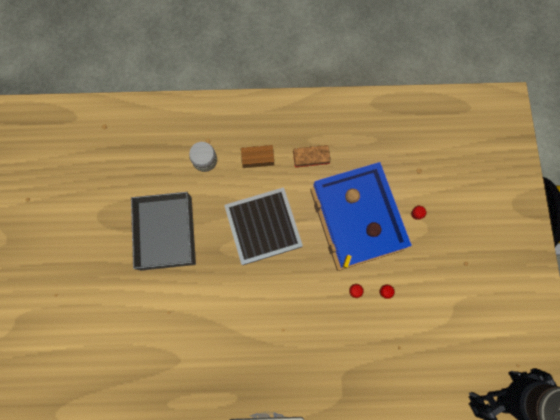

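View pics/scene0.png

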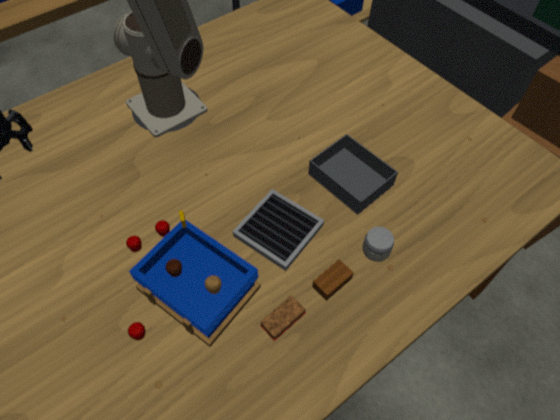

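The top view shows the dark knob at (374,229), the pale knob at (353,196), the lug at (348,261), the grille at (263,226) and the tote at (163,231). The red look-alikes lie outside the tray.

```bash
python3 - <<'E'
from h import *
s=dict(np.load('pics/top0.npz'));P=pts(s);f=s['frame'].astype(int)
for n,(u,v) in dict(dark=(374,229),light=(353,196),lug=(348,261),grille=(263,226),tote=(165,231),tin=(203,152),block=(311,155),offc=(257,155)).items(): print(n,P[v,u].round(3))
hsv=cv2.cvtColor(s['frame'],cv2.COLOR_RGB2HSV)
y=(hsv[...,0]>20)&(hsv[...,0]<33)&(hsv[...,1]>200)&(hsv[...,2]>120); y[:240]=0;y[280:]=0;y[:,:330]=0;y[:,365:]=0
q=P[y];print('lug',y.sum(),q.min(0),q.max(0),np.median(q,0))
b=(hsv[...,0]>105)&(hsv[...,0]<130)&(hsv[...,1]>150)&(P[...,2]>.088)
q=P[b];print(b.sum(),np.median(q[:,2]));r=cv2.minAreaRect(q[:,:2].astype(np.float32)*1000);print('rim',r,cv2.boxPoints(r))
def knob(c,r0=.03):
    d=np.hypot(P[...,0]-c[0],P[...,1]-c[1]);m=(d<r0)&(P[...,2]>.072)&~((hsv[...,0]>105)&(hsv[...,0]<130)&(hsv[...,1]>150))
    q=P[m];print('knob',m.sum(),(q.min(0)+q.max(0))/2,q.max(0)-q.min(0),np.median(q,0))
knob(P[229,374]);knob(P[196,353])
m=np.zeros(P.shape[:2],bool);m[180:270,215:310]=1
m&=(P[...,2]>.015)&(P[...,2]<.04);print('grille',cv2.minAreaRect(P[m][:,:2].astype(np.float32)*1000))
m=np.zeros(P.shape[:2],bool);m[180:280,120:205]=1
m&=(P[...,2]>.045)&(P[...,2]<.08);print('tote',cv2.minAreaRect(P[m][:,:2].astype(np.float32)*1000))
E
```

```text
dark [ 0.548 -0.287  0.096]
light [ 0.635 -0.24   0.096]
lug [ 0.467 -0.211  0.126]
grille [ 0.577 -0.007  0.026]
tote [0.575 0.263 0.002]
tin [0.779 0.15  0.061]
block [ 0.775 -0.146  0.025]
offc [0.775 0.005 0.036]
lug 40 [ 0.45369124 -0.21416218  0.11911989] [ 0.47934617 -0.20034145  0.12888448] [ 0.46618735 -0.20757297  0.12613897]
1732 0.09613156005281143
rim ((409.72711181640625, -227.12979125976562), (556.5231323242188, 392.8899230957031), 21.63010025024414) [[  78.647736 -147.08871 ]
 [ 223.47208  -512.3125  ]
 [ 740.8065   -307.17087 ]
 [ 595.9822     58.052917]]
knob 171 [ 0.54963095 -0.28844439  0.09023263] [0.03679916 0.03586133 0.02020512] [ 0.54812785 -0.28610919  0.09419713]
knob 172 [ 0.64041697 -0.23913737  0.08900045] [0.03794021 0.03567392 0.02146566] [ 0.63798496 -0.23821362  0.09379966]
grille ((580.7169189453125, -5.3906402587890625), (171.35137939453125, 170.31954956054688), 15.5457763671875)
tote ((571.1907348632812, 259.72052001953125), (191.4134979248047, 151.35887145996094), 4.16839075088501)
```

arm_command:
  deltas:
    - {"tx": 55, "ty": -3, "tz": 0, "roll": -0.18, "hand": -0.4}
    - {"tx": 110, "ty": -6, "roll": -0.36, "hand": -0.4}
    - {"tx": 165, "ty": -9, "roll": -0.54, "hand": -0.4}
    - {"tx": 220, "ty": -12, "roll": -0.72, "hand": -0.4}
    - {"tx": 275, "ty": -15, "roll": -0.9, "hand": -0.4}
  force: 30

```text
invalid input
```

```bash
cat >> h.py <<'E'
def go(x,y,z,xang):
    """deltas (mm, rad) in the present measured tool frame to reach world x,y,z and tool-x heading xang (deg)"""
    from scipy.spatial.transform import Rotation as R
    o=robot.observe();M=R.from_quat(o['orientation']).as_matrix()
    d=M.T@(np.array([x,y,z])-o['eef_pos'])*1000
    h=np.degrees(np.arctan2(M[1,0],M[0,0]));roll=np.radians((h-xang+180)%360-180)
    print('t',round(o['time_s'],2),'q',np.round(o['qpos'],2),'pos',np.round(o['eef_pos'],4),'head',round(h,1),'w',round(o['width'],4),'F',np.round(o['wrist_force'],1))
    print('delta',d.round(1),'roll',round(roll,3),'tilt',M[:,2].round(3))
E
python3 - <<'E'
from h import *
from scipy.optimize import least_squares
s=dict(np.load('pics/top0.npz'));P=pts(s)
hsv=cv2.cvtColor(s['frame'],cv2.COLOR_RGB2HSV)
b=(hsv[...,0]>105)&(hsv[...,0]<130)&(hsv[...,1]>150)&(P[...,2]>.088)&(P[...,2]<.104)&(abs(P[...,0]-.59)<.2)&(abs(P[...,1]+.25)<.2)
q=P[b][:,:2];r=cv2.minAreaRect(q.astype(np.float32)*1000);print('rim',b.sum(),r)
c=np.array(r[0])/1000;
c2=None
for ang in (r[2],r[2]-90):
    if abs(ang)<45 or True:
        a=np.radians(ang);A=np.array([[np.cos(a),-np.sin(a)],[np.sin(a),np.cos(a)]])
        print(ang,'lug',c+A@[-.106,.081],'dark',A.T@(np.array([.5496,-.2884])-c),'light',A.T@(np.array([.6404,-.2391])-c))
go(.5496,-.2884,.2,159.6)
E
```

```text
rim 1689 ((591.1322021484375, -259.00274658203125), (228.27963256835938, 180.5435028076172), 15.303098678588867)
15.303098678588867 lug [ 0.46751269 -0.20885082] dark [-0.04781828 -0.01739352] light [0.05277375 0.00619404]
-74.69690132141113 lug [ 0.64128412 -0.13538323] dark [ 0.01739352 -0.04781828] light [-0.00619404  0.05277375]
t 0.1 q [-1.16  0.24  0.    1.34 -0.    1.57] pos [ 0.2008 -0.4573  0.2525] head 23.7 w 0.0853 F [-0.3  0.6  1.5]
delta [387.3 -14.3  52.6] roll -2.372 tilt [-0.001  0.002 -1.   ]
```

arm_command:
  deltas:
    - {"tx": 55, "ty": -3, "tz": 0, "roll": -0.18, "hand": -0.4}
    - {"tx": 110, "ty": -6, "tz": 0, "roll": -0.36, "hand": -0.4}
    - {"tx": 165, "ty": -9, "tz": 0, "roll": -0.54, "hand": -0.4}
    - {"tx": 220, "ty": -12, "tz": 0, "roll": -0.72, "hand": -0.4}
    - {"tx": 275, "ty": -15, "tz": 0, "roll": -0.9, "hand": -0.4}
  force: 30

```text
time_s: 0.72
eef_pos: [0.4481, -0.3324, 0.2528]
orientation: [0.79, 0.613, -0.0, -0.0]
wrist_force: [0.6, -0.9, -0.5]
width: 0.0597
```

```bash
python3 -c "
from h import *
go(.5496,-.2884,.2,158)"
```

```text
t 0.72 q [-0.64  0.36  0.16  1.38 -0.    1.18] pos [ 0.4481 -0.3324  0.2528] head 75.6 w 0.0597 F [ 0.6 -0.9 -0.5]
delta [67.8 87.5 52.8] roll -1.438 tilt [-0.001  0.    -1.   ]
```

arm_command:
  deltas:
    - {"tx": 20, "ty": 25, "tz": 0, "roll": -0.18, "hand": -0.4}
    - {"tx": 40, "ty": 50, "tz": 10, "roll": -0.36, "hand": -0.4}
    - {"tx": 60, "ty": 75, "tz": 30, "roll": -0.54, "hand": -0.4}
    - {"tx": 68, "ty": 87, "tz": 52, "roll": -0.72, "hand": -0.4}
    - {"tx": 68, "ty": 87, "tz": 52, "roll": -0.9, "hand": -0.4}

```text
time_s: 1.35
eef_pos: [0.5479, -0.2882, 0.1977]
orientation: [0.444, 0.896, 0.0, -0.003]
wrist_force: [-0.9, -0.3, 0.1]
width: 0.0597
```

arm_command:
  deltas:
    - {"tx": 0, "ty": 0, "tz": 0, "roll": -0.18, "hand": -0.4}
    - {"tx": 0, "ty": 0, "tz": 0, "roll": -0.36, "hand": -0.4}
    - {"tx": 0, "ty": 0, "tz": 0, "roll": -0.54, "hand": -0.4}
    - {"tx": 0, "ty": 0, "tz": 0, "roll": -0.54, "hand": -0.4}

```text
time_s: 1.85
eef_pos: [0.548, -0.2897, 0.2007]
orientation: [0.194, 0.981, 0.0, -0.001]
wrist_force: [0.3, 0.3, -0.2]
width: 0.0598
```

```bash
python3 -c "
from h import *
go(.5496,-.2884,.083,158)
snap('wrist','w1.png')"
```

```text
t 1.85 q [-0.49  0.51  0.26  1.32  0.   -0.1 ] pos [ 0.548  -0.2897  0.2007] head 157.7 w 0.0598 F [ 0.3  0.3 -0.2]
delta [ -1.2   1.8 117.6] roll -0.006 tilt [-0.001  0.001 -1.   ]
```

View pics/w1.png

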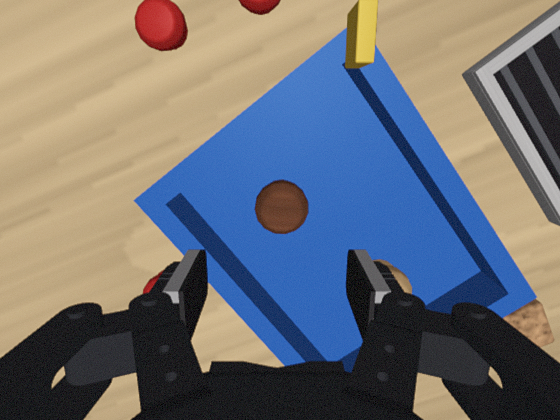

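The wrist view shows the dark knob at (281,206), centred between the jaws, and the lug at (362,35).

```bash
python3 - <<'E'
from h import *
s=dict(np.load('pics/w1.npz'));P=pts(s)
m=(P[...,2]>.085)&(np.hypot(P[...,0]-.5496,P[...,1]+.2884)<.028);q=P[m]
print(m.sum(),(q.min(0)+q.max(0))/2,np.ptp(q,0),P[206,281])
m=(P[...,2]>.108)&(P[...,2]<.135)&(np.hypot(P[...,0]-.467,P[...,1]+.208)<.03);q=P[m]
t=q[q[:,2]>.122];print(m.sum(),len(t),q[:,2].max(),t.mean(0),cv2.minAreaRect(t[:,:2].astype(np.float32)*1000))
E
```

```text
16306 [ 0.54639971 -0.2828736   0.18164731] [0.04679812 0.04483401 0.19328217] [ 0.54762191 -0.28546997  0.09700178]
1683 1342 0.12911052421242558 [ 0.46990364 -0.20818762  0.12664623] ((470.2576599121094, -207.8432159423828), (10.547266006469727, 29.354814529418945), 67.89974212646484)
```

arm_command:
  deltas:
    - {"tx": 0, "ty": 2, "tz": 45, "roll": 0, "hand": -0.4}
    - {"tx": 0, "ty": 2, "tz": 85, "roll": 0, "hand": -0.4}
    - {"tx": 0, "ty": 2, "tz": 110, "roll": 0, "hand": -0.4}
    - {"tx": 0, "ty": 2, "tz": 117, "roll": 0, "hand": -0.4}
    - {"tx": 0, "ty": 2, "tz": 117, "roll": 0, "hand": -0.4}

```text
time_s: 2.52
eef_pos: [0.5491, -0.288, 0.0844]
orientation: [0.193, 0.981, 0.0, -0.0]
wrist_force: [-0.2, -0.4, 1.1]
width: 0.0596
```

arm_command:
  deltas:
    - {"tx": 0, "ty": 0, "tz": 0, "roll": 0, "hand": 0.6}
    - {"tx": 0, "ty": 0, "tz": 0, "roll": 0, "hand": 0.6}
    - {"tx": 0, "ty": 0, "tz": 0, "roll": 0, "hand": 0.6}
    - {"tx": 0, "ty": 0, "tz": 0, "roll": 0, "hand": 0.6}

```text
time_s: 3.02
eef_pos: [0.5501, -0.2886, 0.0862]
orientation: [0.193, 0.981, -0.0, 0.002]
wrist_force: [-0.0, 0.1, 5.6]
width: 0.0364
```

arm_command:
  deltas:
    - {"tx": 0, "ty": 0, "tz": -20, "roll": 0, "hand": 0.6}
    - {"tx": 0, "ty": 0, "tz": -60, "roll": 0, "hand": 0.6}
    - {"tx": 0, "ty": 0, "tz": -95, "roll": 0, "hand": 0.6}
    - {"tx": 10, "ty": 22, "tz": -105, "roll": 0, "hand": 0.6}
    - {"tx": 25, "ty": 56, "tz": -105, "roll": 0, "hand": 0.6}

```text
time_s: 3.65
eef_pos: [0.547, -0.226, 0.1897]
orientation: [0.194, 0.981, 0.0, 0.001]
wrist_force: [0.1, 0.2, -0.9]
width: 0.0357
```

arm_command:
  deltas:
    - {"tx": 22, "ty": 49, "tz": 0, "roll": 0, "hand": 0.6}
    - {"tx": 45, "ty": 100, "tz": 0, "roll": 0, "hand": 0.6}
    - {"tx": 67, "ty": 150, "tz": 0, "roll": 0, "hand": 0.6}
    - {"tx": 90, "ty": 200, "tz": 0, "roll": 0, "hand": 0.6}
    - {"tx": 112, "ty": 250, "tz": 0, "roll": 0, "hand": 0.6}

```text
time_s: 4.28
eef_pos: [0.536, 0.0498, 0.1881]
orientation: [0.192, 0.981, -0.0, -0.001]
wrist_force: [0.5, -0.3, -0.7]
width: 0.0359
```

```bash
python3 -c "
from h import *
go(.53,.26,.05,158)"
```

```text
t 4.28 q [ 0.09  0.35 -0.01  1.21  0.    0.48] pos [0.536  0.0498 0.1881] head 157.8 w 0.0359 F [ 0.5 -0.3 -0.7]
delta [ 84.5 192.5 138.2] roll -0.003 tilt [-0.003  0.    -1.   ]
```

arm_command:
  deltas:
    - {"tx": 22, "ty": 50, "tz": 0, "roll": 0, "hand": 0.6}
    - {"tx": 44, "ty": 100, "tz": 0, "roll": 0, "hand": 0.6}
    - {"tx": 66, "ty": 150, "tz": 10, "roll": 0, "hand": 0.6}
    - {"tx": 82, "ty": 188, "tz": 35, "roll": 0, "hand": 0.6}
    - {"tx": 84, "ty": 192, "tz": 75, "roll": 0, "hand": 0.6}

```text
time_s: 4.9
eef_pos: [0.5317, 0.2609, 0.1137]
orientation: [0.19, 0.982, 0.001, 0.001]
wrist_force: [1.1, -0.5, -0.3]
width: 0.0361
```

arm_command:
  deltas:
    - {"tx": 0, "ty": 0, "tz": 40, "roll": 0, "hand": 0.6}
    - {"tx": 0, "ty": 0, "tz": 68, "roll": 0, "hand": 0.6}
    - {"tx": 0, "ty": 0, "tz": 75, "roll": 0, "hand": 0.6}
    - {"tx": 0, "ty": 0, "tz": 75, "roll": 0, "hand": -0.4}
    - {"tx": 0, "ty": 0, "tz": 75, "roll": 0, "hand": -0.4}

```text
time_s: 5.52
eef_pos: [0.5336, 0.2572, 0.0409]
orientation: [0.193, 0.981, 0.001, 0.001]
wrist_force: [0.3, 0.8, 1.4]
width: 0.0599
```

arm_command:
  deltas:
    - {"tx": 0, "ty": 0, "tz": 0, "roll": 0, "hand": -0.4}
    - {"tx": 0, "ty": 0, "tz": 0, "roll": 0, "hand": -0.4}
    - {"tx": 0, "ty": 0, "tz": -40, "roll": 0, "hand": -0.4}
    - {"tx": 0, "ty": 0, "tz": -100, "roll": 0, "hand": -0.4}
    - {"tx": 0, "ty": 0, "tz": -150, "roll": 0, "hand": -0.4}

```text
time_s: 6.15
eef_pos: [0.533, 0.2567, 0.1919]
orientation: [0.193, 0.981, 0.001, 0.001]
wrist_force: [0.6, 0.7, 0.7]
width: 0.0595
```

```bash
python3 -c "
from h import *
go(.6375,-.239,.186,158)
snap('wrist','w2.png')"
```

```text
t 6.15 q [0.45 0.45 0.15 1.26 0.   0.84] pos [0.533  0.2567 0.1919] head 157.8 w 0.0595 F [0.6 0.7 0.7]
delta [-284.2 -419.3    5.7] roll -0.004 tilt [ 0.002  0.001 -1.   ]
```

View pics/w2.png

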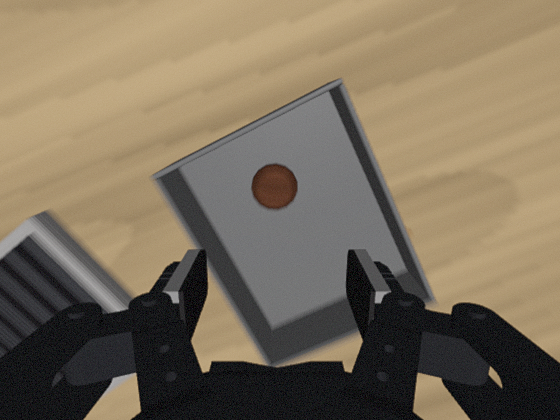

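The dark knob stands in the tote at (274,186). Next is the pale knob.

arm_command:
  deltas:
    - {"tx": -28, "ty": -42, "tz": 0, "roll": 0, "hand": -0.4}
    - {"tx": -57, "ty": -84, "tz": 0, "roll": 0, "hand": -0.4}
    - {"tx": -85, "ty": -126, "tz": 0, "roll": 0, "hand": -0.4}
    - {"tx": -114, "ty": -168, "tz": 0, "roll": 0, "hand": -0.4}
    - {"tx": -142, "ty": -210, "tz": 0, "roll": 0, "hand": -0.4}

```text
time_s: 6.82
eef_pos: [0.585, 0.0068, 0.1895]
orientation: [0.193, 0.981, 0.0, 0.0]
wrist_force: [0.3, 0.1, 0.4]
width: 0.0598
```

arm_command:
  deltas:
    - {"tx": -28, "ty": -42, "tz": 0, "roll": 0, "hand": -0.4}
    - {"tx": -57, "ty": -84, "tz": 0, "roll": 0, "hand": -0.4}
    - {"tx": -85, "ty": -126, "tz": 0, "roll": 0, "hand": -0.4}
    - {"tx": -114, "ty": -168, "tz": 0, "roll": 0, "hand": -0.4}
    - {"tx": -142, "ty": -209, "tz": 5, "roll": 0, "hand": -0.4}

```text
time_s: 7.45
eef_pos: [0.6377, -0.2406, 0.1849]
orientation: [0.193, 0.981, -0.0, 0.001]
wrist_force: [0.6, -0.3, -0.1]
width: 0.0598
```

arm_command:
  deltas:
    - {"tx": 0, "ty": 0, "tz": 0, "roll": 0, "hand": -0.4}

```text
time_s: 7.58
eef_pos: [0.6367, -0.2427, 0.1829]
orientation: [0.195, 0.981, -0.0, -0.0]
wrist_force: [-0.1, 1.0, 0.8]
width: 0.0598
```

```bash
python3 -c "
from h import *
go(.638,-.239,.087,158)
s=snap('wrist','w3.png');P=pts(s)
m=(P[...,2]>.088)&(P[...,2]<.1)&(np.hypot(P[...,0]-.638,P[...,1]+.239)<.028);q=P[m]
print(m.sum(),(q.min(0)+q.max(0))/2,np.ptp(q,0),np.median(q,0))"
```

```text
t 7.58 q [-0.36  0.64  0.45  1.37 -0.    0.03] pos [ 0.6367 -0.2427  0.1829] head 157.5 w 0.0598 F [-0.1  1.   0.8]
delta [ 0.1  4.  95.9] roll -0.009 tilt [-0.001 -0.    -1.   ]
2455 [ 0.64185587 -0.23882984  0.09323508] [0.03690915 0.03722716 0.01045837] [ 0.63964597 -0.23787279  0.09546953]
```

arm_command:
  deltas:
    - {"tx": -2, "ty": 4, "tz": 40, "roll": 0, "hand": -0.4}
    - {"tx": -2, "ty": 4, "tz": 75, "roll": 0, "hand": -0.4}
    - {"tx": -2, "ty": 4, "tz": 94, "roll": 0, "hand": -0.4}
    - {"tx": -2, "ty": 4, "tz": 94, "roll": 0, "hand": -0.4}
    - {"tx": -2, "ty": 4, "tz": 94, "roll": 0, "hand": -0.4}

```text
time_s: 8.25
eef_pos: [0.6413, -0.235, 0.0918]
orientation: [0.192, 0.981, -0.0, 0.001]
wrist_force: [0.5, 1.1, 0.7]
width: 0.0598
```

arm_command:
  deltas:
    - {"tx": 0, "ty": 0, "tz": 0, "roll": 0, "hand": 0.6}
    - {"tx": 0, "ty": 0, "tz": 0, "roll": 0, "hand": 0.6}
    - {"tx": 0, "ty": 0, "tz": 0, "roll": 0, "hand": 0.6}
    - {"tx": 0, "ty": 0, "tz": 0, "roll": 0, "hand": 0.6}

```text
time_s: 8.75
eef_pos: [0.6417, -0.2359, 0.0923]
orientation: [0.193, 0.981, -0.0, 0.002]
wrist_force: [-0.1, 0.5, 6.0]
width: 0.0358
```

arm_command:
  deltas:
    - {"tx": 0, "ty": 0, "tz": -20, "roll": 0, "hand": 0.6}
    - {"tx": 0, "ty": 0, "tz": -60, "roll": 0, "hand": 0.6}
    - {"tx": 0, "ty": 0, "tz": -95, "roll": 0, "hand": 0.6}
    - {"tx": 10, "ty": 22, "tz": -105, "roll": 0, "hand": 0.6}
    - {"tx": 25, "ty": 50, "tz": -105, "roll": 0, "hand": 0.6}

```text
time_s: 9.38
eef_pos: [0.6364, -0.1791, 0.1957]
orientation: [0.193, 0.981, 0.0, 0.001]
wrist_force: [0.5, -0.0, -0.5]
width: 0.0362
```

```bash
python3 -c "
from h import *
go(.61,.26,.195,158)"
```

```text
t 9.38 q [-0.27  0.59  0.39  1.37  0.    0.11] pos [ 0.6364 -0.1791  0.1957] head 157.7 w 0.0362 F [ 0.5 -0.  -0.5]
delta [191.  396.3   0.7] roll -0.005 tilt [ 0.001  0.    -1.   ]
```

arm_command:
  deltas:
    - {"tx": 22, "ty": 46, "tz": 0, "roll": 0, "hand": 0.6}
    - {"tx": 44, "ty": 92, "tz": 0, "roll": 0, "hand": 0.6}
    - {"tx": 68, "ty": 142, "tz": 0, "roll": 0, "hand": 0.6}
    - {"tx": 92, "ty": 192, "tz": 0, "roll": 0, "hand": 0.6}
    - {"tx": 116, "ty": 242, "tz": 0, "roll": 0, "hand": 0.6}

```text
time_s: 10.0
eef_pos: [0.6187, 0.0908, 0.1939]
orientation: [0.192, 0.981, -0.0, -0.001]
wrist_force: [0.2, -0.1, 0.7]
width: 0.0356
```

arm_command:
  deltas:
    - {"tx": 24, "ty": 50, "tz": 0, "roll": 0, "hand": 0.6}
    - {"tx": 48, "ty": 100, "tz": 0, "roll": 0, "hand": 0.6}
    - {"tx": 72, "ty": 146, "tz": 20, "roll": 0, "hand": 0.6}
    - {"tx": 75, "ty": 154, "tz": 60, "roll": 0, "hand": 0.6}
    - {"tx": 75, "ty": 154, "tz": 100, "roll": 0, "hand": 0.6}

```text
time_s: 10.62
eef_pos: [0.6071, 0.2616, 0.0931]
orientation: [0.191, 0.982, -0.0, -0.001]
wrist_force: [0.2, 0.1, -0.4]
width: 0.036
```

arm_command:
  deltas:
    - {"tx": 0, "ty": 0, "tz": 35, "roll": 0, "hand": 0.6}
    - {"tx": 0, "ty": 0, "tz": 48, "roll": 0, "hand": 0.6}
    - {"tx": 0, "ty": 0, "tz": 48, "roll": 0, "hand": 0.6}
    - {"tx": 0, "ty": 0, "tz": 48, "roll": 0, "hand": -0.4}
    - {"tx": 0, "ty": 0, "tz": 48, "roll": 0, "hand": -0.4}

```text
time_s: 11.25
eef_pos: [0.6105, 0.2593, 0.0493]
orientation: [0.193, 0.981, 0.001, 0.001]
wrist_force: [-1.0, -0.3, 0.3]
width: 0.0599
```

arm_command:
  deltas:
    - {"tx": 0, "ty": 0, "tz": 0, "roll": 0, "hand": -0.4}
    - {"tx": 0, "ty": 0, "tz": 0, "roll": 0, "hand": -0.4}
    - {"tx": 0, "ty": 0, "tz": -40, "roll": 0, "hand": -0.4}
    - {"tx": 0, "ty": 0, "tz": -100, "roll": 0, "hand": -0.4}
    - {"tx": 0, "ty": 0, "tz": -160, "roll": 0, "hand": -0.4}

```text
time_s: 11.88
eef_pos: [0.6089, 0.2586, 0.2087]
orientation: [0.193, 0.981, -0.0, -0.0]
wrist_force: [1.2, 0.6, 0.6]
width: 0.0597
```

```bash
python3 -c "
from h import *
go(.469,-.208,.205,158)
snap('top','top1.png')"
```

```text
t 11.88 q [0.4  0.59 0.42 1.4  0.   0.79] pos [0.6089 0.2586 0.2087] head 157.8 w 0.0597 F [1.2 0.6 0.6]
delta [ -47.  -484.9    4. ] roll -0.004 tilt [-0.001 -0.    -1.   ]
```

View pics/top1.png

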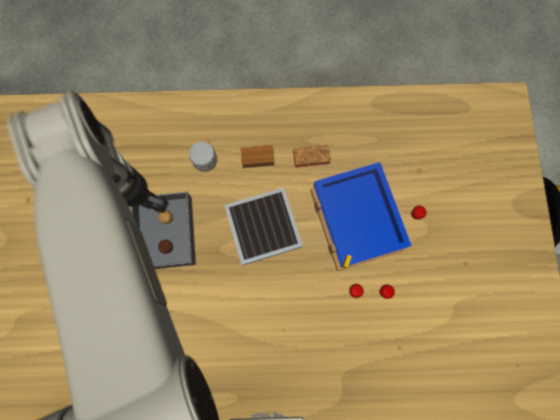

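Both knobs stand in the tote, pale at (165,216) and dark at (165,247), and the tray is empty and seated. Next I move to the lug.

arm_command:
  deltas:
    - {"tx": -5, "ty": -48, "tz": 0, "roll": 0, "hand": 0}
    - {"tx": -10, "ty": -97, "tz": 0, "roll": 0, "hand": 0}
    - {"tx": -15, "ty": -146, "tz": 0, "roll": 0, "hand": 0}
    - {"tx": -20, "ty": -195, "tz": 0, "roll": 0, "hand": 0}
    - {"tx": -25, "ty": -245, "tz": 0, "roll": 0, "hand": 0}

```text
time_s: 12.55
eef_pos: [0.5392, 0.0211, 0.2074]
orientation: [0.193, 0.981, 0.0, 0.0]
wrist_force: [0.8, -0.3, 0.6]
width: 0.0426
```

arm_command:
  deltas:
    - {"tx": -5, "ty": -50, "tz": 0, "roll": 0, "hand": 0}
    - {"tx": -10, "ty": -100, "tz": 0, "roll": 0, "hand": 0}
    - {"tx": -15, "ty": -150, "tz": 0, "roll": 0, "hand": 0}
    - {"tx": -18, "ty": -200, "tz": 0, "roll": 0, "hand": 0}
    - {"tx": -22, "ty": -240, "tz": 0, "roll": 0, "hand": 0}

```text
time_s: 13.18
eef_pos: [0.4685, -0.2097, 0.2075]
orientation: [0.193, 0.981, -0.0, 0.0]
wrist_force: [0.4, 0.2, -0.5]
width: 0.0429
```

arm_command:
  deltas:
    - {"tx": 0, "ty": 0, "tz": 0, "roll": 0, "hand": 0}
    - {"tx": 0, "ty": 0, "tz": 0, "roll": 0, "hand": 0}

```text
time_s: 13.42
eef_pos: [0.4693, -0.2078, 0.2073]
orientation: [0.193, 0.981, 0.0, 0.0]
wrist_force: [0.8, -0.2, -0.5]
width: 0.0427
```

```bash
python3 -c "
from h import *
go(.469,-.208,.122,158)
s=snap('wrist','w4.png');P=pts(s)
m=(P[...,2]>.119)&(P[...,2]<.135)&(np.hypot(P[...,0]-.468,P[...,1]+.208)<.03);q=P[m]
h=cv2.cvtColor(s['frame'],cv2.COLOR_RGB2HSV)[...,0];y=m&(h>18)&(h<36);q=P[y]
print(y.sum(),q.mean(0),cv2.minAreaRect(q[:,:2].astype(np.float32)*1000));c=q.mean(0);go(c[0],c[1],.122,158)"
```

```text
t 13.43 q [-0.42  0.29 -0.05  1.23  0.   -0.03] pos [ 0.4693 -0.2078  0.2073] head 157.8 w 0.0427 F [ 0.8 -0.2 -0.5]
delta [ 0.2 -0.4 85.3] roll -0.004 tilt [ 0.  0. -1.]
779 [ 0.46831617 -0.20675294  0.12658551] ((469.4184265136719, -207.2926788330078), (9.688525199890137, 30.037094116210938), 67.95059967041016)
t 13.47 q [-0.42  0.29 -0.05  1.23  0.   -0.03] pos [ 0.4695 -0.2073  0.2073] head 157.8 w 0.0425 F [ 0.2 -0.4 -0.6]
delta [ 1.3  0.  85.3] roll -0.003 tilt [ 0.  0. -1.]
```

View pics/w4.png

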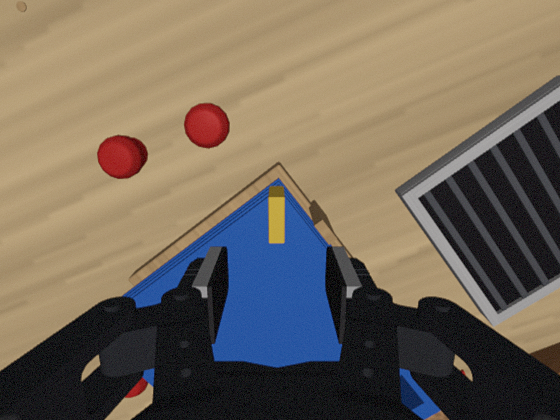

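The lug at (277,215) is centred between the jaws and aligned with them. I descend and grip.

arm_command:
  deltas:
    - {"tx": 0, "ty": 0, "tz": 40, "roll": 0, "hand": 0}
    - {"tx": 0, "ty": 0, "tz": 70, "roll": 0, "hand": 0}
    - {"tx": 0, "ty": 0, "tz": 83, "roll": 0, "hand": 0}
    - {"tx": 0, "ty": 0, "tz": 85, "roll": 0, "hand": 0}
    - {"tx": 0, "ty": 0, "tz": 85, "roll": 0, "hand": 0}
  force: 40

```text
time_s: 14.1
eef_pos: [0.4703, -0.2079, 0.1233]
orientation: [0.192, 0.981, -0.0, 0.001]
wrist_force: [-0.1, 0.0, 0.2]
width: 0.0424
```

arm_command:
  deltas:
    - {"tx": 0, "ty": 0, "tz": 0, "roll": 0, "hand": 1}
    - {"tx": 0, "ty": 0, "tz": 0, "roll": 0, "hand": 1}
    - {"tx": 0, "ty": 0, "tz": 0, "roll": 0, "hand": 1}
    - {"tx": 0, "ty": 0, "tz": 0, "roll": 0, "hand": 1}
    - {"tx": 0, "ty": 0, "tz": 0, "roll": 0, "hand": 1}
  force: 40

```text
time_s: 14.72
eef_pos: [0.4699, -0.2083, 0.1233]
orientation: [0.193, 0.981, -0.0, 0.001]
wrist_force: [-0.9, -0.8, 6.6]
width: 0.0093
```

arm_command:
  deltas:
    - {"tx": -1, "ty": 0, "tz": -3, "roll": 0, "hand": 1}
    - {"tx": -1, "ty": 0, "tz": -6, "roll": 0, "hand": 1}
    - {"tx": -2, "ty": 0, "tz": -9, "roll": 0, "hand": 1}
    - {"tx": -3, "ty": 0, "tz": -12, "roll": 0, "hand": 1}
    - {"tx": -3, "ty": 0, "tz": -12, "roll": 0, "hand": 1}

```text
time_s: 15.35
eef_pos: [0.4715, -0.2089, 0.134]
orientation: [0.193, 0.981, -0.0, -0.001]
wrist_force: [2.1, -0.5, -4.0]
width: 0.0093
```

arm_command:
  deltas:
    - {"tx": -1, "ty": 0, "tz": -3, "roll": 0, "hand": 1}
    - {"tx": -2, "ty": 0, "tz": -6, "roll": 0, "hand": 1}
    - {"tx": -3, "ty": 0, "tz": -9, "roll": 0, "hand": 1}
    - {"tx": -4, "ty": 0, "tz": -12, "roll": 0, "hand": 1}
    - {"tx": -4, "ty": 0, "tz": -12, "roll": 0, "hand": 1}

```text
time_s: 15.98
eef_pos: [0.4749, -0.2103, 0.1465]
orientation: [0.193, 0.981, 0.0, -0.001]
wrist_force: [-4.3, 2.0, -0.5]
width: 0.0091
```

```bash
python3 -c "
from h import *
go(.46,-.208,.158,158)
s=snap('scene','s2.png');P=pts(s)
cv2.imwrite('pics/s2c.png',cv2.resize(cv2.imread('pics/s2.png')[170:350,100:300],None,fx=3.5,fy=3.3))"
```

```text
t 15.97 q [-0.42  0.35 -0.13  1.09 -0.   -0.03] pos [ 0.4749 -0.2103  0.1465] head 157.8 w 0.0091 F [-4.3  2.  -0.5]
delta [ 14.7  -3.6 -11.5] roll -0.004 tilt [-0.002  0.001 -1.   ]
```

View pics/s2c.png

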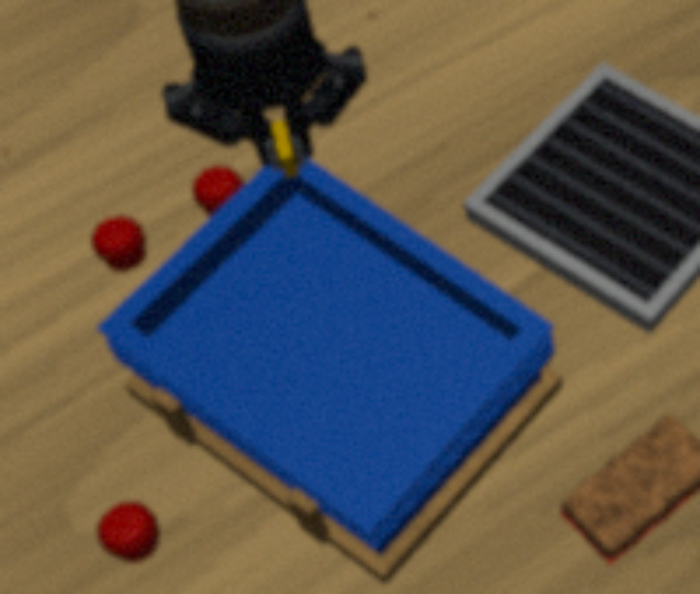

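The tray's lug corner is up about 23 mm and the far corner is still seated. The outward force says I moved in a little too far, so I ease that while rising.

arm_command:
  deltas:
    - {"tx": 1, "ty": 0, "tz": -3, "roll": 0, "hand": 1}
    - {"tx": 1, "ty": 0, "tz": -6, "roll": 0, "hand": 1}
    - {"tx": 1, "ty": 0, "tz": -9, "roll": 0, "hand": 1}
    - {"tx": 1, "ty": 0, "tz": -11, "roll": 0, "hand": 1}
    - {"tx": 1, "ty": 0, "tz": -11, "roll": 0, "hand": 1}

```text
time_s: 16.65
eef_pos: [0.4753, -0.2103, 0.1577]
orientation: [0.193, 0.981, -0.0, 0.0]
wrist_force: [0.1, -0.4, -2.0]
width: 0.0092
```

```bash
cat >> h.py <<'E'
def tray(z0=.05,z1=.4,name='scene'):
    """fit the tray floor plane (blue, inside) -> heights; prints plane values at given world xy"""
    s=robot.snapshot(name);P=pts(s);hsv=cv2.cvtColor(s['frame'],cv2.COLOR_RGB2HSV)
    b=(hsv[...,0]>105)&(hsv[...,0]<130)&(hsv[...,1]>120)&(s['depth']>0)
    return P[b],s
E
python3 - <<'E'
from h import *
go(.46,-.208,.158,158)
Q,s=tray(name='scene')
c=np.array([.591,-.259]);a=np.radians(15.3);A=np.array([[np.cos(a),-np.sin(a)],[np.sin(a),np.cos(a)]])
L=(Q[:,:2]-c)@A
m=(abs(L[:,0])<.085)&(abs(L[:,1])<.06)
X=np.c_[L[m],np.ones(m.sum())];z=Q[m,2]
for i in range(5):
    k=np.linalg.lstsq(X,z,rcond=None)[0];r=abs(X@k-z);g=r<max(.004,np.median(r)*2);X,z=X[g],z[g]
print(len(z),k,'res',np.abs(X@k-z).mean())
for n,p in dict(near=(-.103,.078),far=(.103,-.078),a=(.103,.078),b=(-.103,-.078)).items(): print(n,k@[*p,1]-.004)
E
```

```text
t 16.65 q [-0.42  0.34 -0.12  1.11 -0.   -0.03] pos [ 0.4753 -0.2103  0.1577] head 157.8 w 0.0092 F [ 0.1 -0.4 -2. ]
delta [15.  -3.6 -0.4] roll -0.004 tilt [ 0.001 -0.    -1.   ]
3330 [-0.07143993  0.05528543  0.08298652] res 0.0012858162164982488
near 0.09065709788486101
far 0.0673159453102094
a 0.07594047249197085
b 0.08203257070309956
```

The far corner reads 67 mm, right at the limit, because the grip's friction is carrying some of the tilt. I lower by 5 mm to bring the far corner back into its seat and re-measure.

arm_command:
  deltas:
    - {"tx": 0, "ty": 0, "tz": 3, "roll": 0, "hand": 1}
    - {"tx": 0, "ty": 0, "tz": 5, "roll": 0, "hand": 1}
    - {"tx": 0, "ty": 0, "tz": 5, "roll": 0, "hand": 1}
  force: 20

```text
time_s: 17.08
eef_pos: [0.4746, -0.2101, 0.1518]
orientation: [0.193, 0.981, 0.0, -0.0]
wrist_force: [0.3, -0.6, -0.4]
width: 0.0091
```

```bash
cat > fit.py <<'E'
from h import *
go(.46,-.208,.158,158)
c=np.array([.591,-.259]);a=np.radians(15.3);A=np.array([[np.cos(a),-np.sin(a)],[np.sin(a),np.cos(a)]])
Q,s=tray()
L=(Q[:,:2]-c)@A
m=(abs(L[:,0])<.085)&(abs(L[:,1])<.06)
X=np.c_[L[m],np.ones(m.sum())];z=Q[m,2]
for i in range(5):
    k=np.linalg.lstsq(X,z,rcond=None)[0];r=abs(X@k-z);g=r<max(.004,np.median(r)*2);X,z=X[g],z[g]
print(len(z),k,'res',np.abs(X@k-z).mean())
for n,p in dict(near=(-.103,.078),far=(.103,-.078),a=(.103,.078),b=(-.103,-.078)).items(): print(n,k@[*p,1]-.004)
E
python3 fit.py
python3 - <<'E'
# bias: same fit on the seated tray (scene0)
src=open('fit.py').read().replace("Q,s=tray()","s=dict(np.load('pics/scene0.npz'));P=pts(s);hsv=cv2.cvtColor(s['frame'],cv2.COLOR_RGB2HSV);b=(hsv[...,0]>105)&(hsv[...,0]<130)&(hsv[...,1]>120)&(s['depth']>0);Q=P[b]")
import os;os.chdir('.');exec(src)
E
```

```text
t 17.07 q [-0.42  0.35 -0.13  1.1   0.   -0.03] pos [ 0.4746 -0.2101  0.1518] head 157.8 w 0.0091 F [ 0.3 -0.6 -0.4]
delta [14.3 -3.6 -6.1] roll -0.004 tilt [-0.001  0.    -1.   ]
3090 [-0.07589652  0.05956911  0.07697317] res 0.0012581813901247699
near 0.0854369055138453
far 0.06050944038196869
a 0.06980222191074952
b 0.07614412398506447
t 17.12 q [-0.42  0.34 -0.12  1.1   0.   -0.03] pos [ 0.4747 -0.2101  0.152 ] head 157.8 w 0.0091 F [-0.9 -0.  -0.9]
delta [14.5 -3.6 -6. ] roll -0.004 tilt [-0.001  0.    -1.   ]
2840 [-0.00077201 -0.0004371   0.05943517] res 0.0013497563461959054
near 0.05548058999877922
far 0.05538974215196689
a 0.0553215550260672
b 0.0555487771246789
```

Step 2 now holds with margin: near corner about 86 mm, far corner about 61 mm, and the seated reference reads 55.4 mm against a true 56 mm. Next is the slow lift clear, with a firmer grip.

arm_command:
  deltas:
    - {"tx": 0, "ty": 0, "tz": 0, "roll": 0, "hand": 1}
    - {"tx": 0, "ty": 0, "tz": -4, "roll": 0, "hand": 1}
    - {"tx": 0, "ty": 0, "tz": -8, "roll": 0, "hand": 1}
    - {"tx": 0, "ty": 0, "tz": -13, "roll": 0, "hand": 1}
    - {"tx": 0, "ty": 0, "tz": -18, "roll": 0, "hand": 1}
  force: 60

```text
time_s: 17.75
eef_pos: [0.475, -0.2102, 0.1708]
orientation: [0.193, 0.981, -0.0, 0.0]
wrist_force: [-0.1, 0.8, -1.1]
width: 0.0089
```

arm_command:
  deltas:
    - {"tx": 0, "ty": 0, "tz": -6, "roll": 0, "hand": 1}
    - {"tx": 0, "ty": 0, "tz": -14, "roll": 0, "hand": 1}
    - {"tx": 0, "ty": 0, "tz": -24, "roll": 0, "hand": 1}
    - {"tx": 0, "ty": 0, "tz": -36, "roll": 0, "hand": 1}
    - {"tx": 0, "ty": 0, "tz": -48, "roll": 0, "hand": 1}

```text
time_s: 18.38
eef_pos: [0.475, -0.2102, 0.2194]
orientation: [0.193, 0.981, -0.0, 0.0]
wrist_force: [0.3, -0.5, -0.8]
width: 0.0088
```

arm_command:
  deltas:
    - {"tx": 0, "ty": 0, "tz": -12, "roll": 0, "hand": 1}
    - {"tx": 0, "ty": 0, "tz": -24, "roll": 0, "hand": 1}
    - {"tx": 0, "ty": 0, "tz": -36, "roll": 0, "hand": 1}
    - {"tx": 0, "ty": 0, "tz": -45, "roll": 0, "hand": 1}
    - {"tx": 0, "ty": 0, "tz": -45, "roll": 0, "hand": 1}

```text
time_s: 19.0
eef_pos: [0.4754, -0.2104, 0.2642]
orientation: [0.193, 0.981, -0.0, 0.001]
wrist_force: [-0.4, 0.3, -1.8]
width: 0.0088
```

```bash
python3 -c "
from h import *
go(.457,.045,.262,158)
snap('scene','s3.png')"
```

```text
t 19.0 q [-0.42  0.27  0.08  1.37  0.   -0.03] pos [ 0.4754 -0.2104  0.2642] head 157.8 w 0.0088 F [-0.4  0.3 -1.8]
delta [113.6 229.5   2. ] roll -0.004 tilt [ 0.002 -0.001 -1.   ]
```

View pics/s3.png

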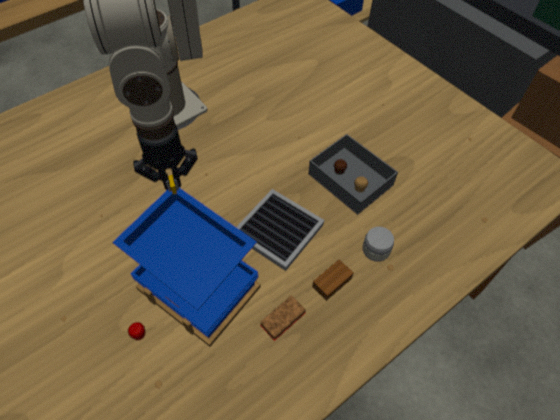

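The tray, around (185,245), is lifted clear. The next tray is still in the cradle at (200,295) and both knobs are in the tote at (340,166) and (361,184). I move it over the grille.

arm_command:
  deltas:
    - {"tx": 8, "ty": 16, "tz": 0, "roll": 0, "hand": 1}
    - {"tx": 20, "ty": 40, "tz": 0, "roll": 0, "hand": 1}
    - {"tx": 34, "ty": 68, "tz": 0, "roll": 0, "hand": 1}
    - {"tx": 48, "ty": 96, "tz": 0, "roll": 0, "hand": 1}
    - {"tx": 62, "ty": 125, "tz": 0, "roll": 0, "hand": 1}

```text
time_s: 19.68
eef_pos: [0.4639, -0.069, 0.2628]
orientation: [0.192, 0.981, 0.0, -0.001]
wrist_force: [0.5, -0.2, -0.7]
width: 0.0086
```

arm_command:
  deltas:
    - {"tx": 14, "ty": 28, "tz": 0, "roll": 0, "hand": 1}
    - {"tx": 28, "ty": 56, "tz": 0, "roll": 0, "hand": 1}
    - {"tx": 39, "ty": 79, "tz": 0, "roll": 0, "hand": 1}
    - {"tx": 47, "ty": 95, "tz": 0, "roll": 0, "hand": 1}
    - {"tx": 51, "ty": 104, "tz": 0, "roll": 0, "hand": 1}

```text
time_s: 20.3
eef_pos: [0.456, 0.0461, 0.2629]
orientation: [0.192, 0.981, 0.0, -0.001]
wrist_force: [-0.1, 0.1, -0.7]
width: 0.0088
```

arm_command:
  deltas:
    - {"tx": 0, "ty": 0, "tz": 0, "roll": 0, "hand": 1}
    - {"tx": 0, "ty": 0, "tz": 0, "roll": 0, "hand": 1}
    - {"tx": 0, "ty": 0, "tz": 0, "roll": 0, "hand": 1}
    - {"tx": 0, "ty": 0, "tz": 0, "roll": 0, "hand": 1}

```text
time_s: 20.8
eef_pos: [0.4569, 0.044, 0.2633]
orientation: [0.193, 0.981, -0.0, -0.0]
wrist_force: [-0.5, 0.3, -0.5]
width: 0.0093
```

```bash
python3 - <<'E'
from h import *
go(.457,.045,.262,158)
s=snap('top','top2.png');P=pts(s);hsv=cv2.cvtColor(s['frame'],cv2.COLOR_RGB2HSV)
b=(hsv[...,0]>105)&(hsv[...,0]<130)&(hsv[...,1]>120)
t=P[b&(P[...,2]>.13)&(P[...,2]<.3)];print('tray',t.min(0),t.max(0),cv2.minAreaRect(t[:,:2].astype(np.float32)*1000))
n=P[b&(P[...,2]>.074)&(P[...,2]<.11)];print('next rim z',np.percentile(n[:,2],[10,50,90]))
E
```

```text
t 20.8 q [ 0.1   0.16 -0.08  1.34 -0.    0.48] pos [0.4569 0.044  0.2633] head 157.7 w 0.0093 F [-0.5  0.3 -0.5]
delta [0.3 0.9 1.3] roll -0.005 tilt [-0. -0. -1.]
tray [ 0.45845399 -0.12049342  0.17553763] [0.70698284 0.10708332 0.2394499 ] ((576.6610107421875, -7.289764404296875), (228.8572540283203, 177.31072998046875), 15.348172187805176)
next rim z [0.07881616 0.08391532 0.08632116]
```

View pics/top2.png

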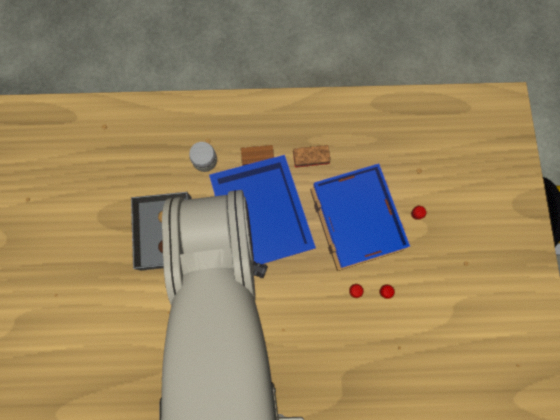

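The tray is over the grille, centred at (0.577, -0.007) and held still, with its lowest point about 17 cm up. The next tray's rim reads 84 mm, which is home.

```bash
python3 -c "
from workcell import robot
print(robot.hand_in())"
```

```text
the job is handed in; nothing more can be done
None
```

The job is handed in at about 21 s on the robot's clock. Both knobs are in the tote, and the tray is held still over the grille. The hand-in reported no verdict.

- **Knobs:** I placed both knobs standing in the tote while the tray was still seated. The scene picture after the lift still shows them there.
- **Peel:** On the first raise, to about 34 mm, the far corner came up too and read 67 mm, just over its 66 mm limit. I lowered the lug by 5 mm and measured again: near corner about 86 mm (needs over 81), far corner about 61 mm (needs under 66). Then I lifted the tray clear.
- **End state:**
  - The tray's middle is at (0.577, -0.007), about 4 mm from the grille's centre.
  - Its lowest point is about 17 cm above the bench.
  - The next tray's rim reads a median of 84 mm, its home height.
  - The bystanders look unmoved in the pictures; I did not measure them again.

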